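# Hang the colour-coded tongs on their own sleeves

## Task

The red tongs have been hung on the green sleeve of the rail: first move them onto the red sleeve, then take the green tongs out of the leaning caddy and hang them on the green sleeve. Hang each pair astride the bar, one arm in front and one behind, with the whole width of its bend on the sleeve of its colour, and lower it onto the bar rather than dropping it. Leave the blue tongs, the scrubbing brush in the caddy and the other things on the bench where they are.

Things in the scene. Friction and masses are not known exactly. Their poses are not given: they have to be found in the camera images.
- rail: fixed steel rail over a drip tray: a bar 12 mm in diameter along its own y, axis 210 mm up, between two posts (16 mm in diameter) 300 mm apart. Tray 130 x 330 mm, rim 18 mm high. Origin: centre of the tray's underside, below the bar's middle.
- sleeve_red: red silicone sleeve fixed on the rail's bar, 60 mm long, 18 mm in diameter. Origin: its centre, on the bar's axis 210 mm above the bench. Own y runs along the bar, z up. The three sleeves stand 85 mm apart on the bar, in any order.
- sleeve_green: green silicone sleeve fixed on the rail's bar, 60 mm long, 18 mm in diameter. Origin: its centre, on the bar's axis 210 mm above the bench. Own y runs along the bar, z up. The three sleeves stand 85 mm apart on the bar, in any order.
- sleeve_blue: blue silicone sleeve fixed on the rail's bar, 60 mm long, 18 mm in diameter. Origin: its centre, on the bar's axis 210 mm above the bench. Own y runs along the bar, z up. The three sleeves stand 85 mm apart on the bar, in any order.
- tongs_red: red stiff U-shaped tongs, 90 g. Origin: underside of the bend, midway (rests on the bar when hung). z: tips to bend; x: arm to arm; y: along the 22 mm strip width. Bend 4 mm thick, above the origin. Coloured upper arms parallel, 42 mm over outsides, 32 mm inside, to 60 mm below the origin; steel lower arms splay to 59 mm at the tips, 137 mm below. Start on the green sleeve.
- tongs_green: green tongs, same shape, size and axes as the red. They start standing tips down in one of the caddy's two pockets, leaning 35 degrees with it, own x along the caddy's y, the bend and top 50 mm of the arms clear of the pocket.
- tongs_blue: blue tongs, same shape, size and axes as the red. They hang on the blue sleeve, where they belong; leave them.
- caddy: fixed grey metal caddy on a 140 x 230 mm base; origin: centre of the base's underside. Two pockets at -55 and +55 mm along its own y lean 35 degrees, mouths tipped towards its own -x: pocket axis (-0.574, 0, 0.819) in its frame. Inside, each is 27 mm across, 68 mm along y, 85 mm deep along its axis; walls 3 mm; rims 80 to 100 mm above the bench.
- brush: wooden block scrubbing brush, 56 x 22 x 115 mm, standing in the caddy's other pocket and leaning with it; its top lies on its axis 22 mm below its origin (so the origin is a point in the air above it, at the height of the green tongs' origin). Own z along the block, up; own x across its 56 mm. Leave it.
- jar: glass jar with white lid, 80 mm in diameter, 150 mm high; origin: centre of its underside.
- shaker: white shaker with steel cap, 48 mm in diameter, 85 mm high; origin: centre of its underside.
- mill: dark wooden pepper mill, 56 mm in diameter, 200 mm high, standing between rail and caddy; origin: centre of its underside.
- cup: steel cup, 76 mm in diameter, 90 mm high; origin: centre of its underside.
- bowl: steel bowl, 110 mm in diameter, 50 mm high; origin: centre of its underside.

How it is judged:
By the outcome, as a careful person would: the job done as asked, in the order asked, and still so for the second after the job is handed in, with the robot touching nothing.
It also fails if it takes over 56 s, if anything falls off the work surface, if the arm or the gripper's body presses on something with over 40 N, if the wrist force passes 120 N, or if a joint passes its speed limit or range.

## Robot

A 6-joint arm with a two-finger parallel gripper is mounted at the origin on the work surface. World frame = base frame: x ahead of the robot, y to its left, z up, the work surface at z = 0. Lengths are in mm, angles in rad, forces in N, time in s.
With the tool pointing down it reaches from about 300 to 775 mm from the base axis. Payload 14.6 kg.
Tool frame: the origin (TCP) lies between the finger pads; the fingertips stand manip.nose_length ahead of it and the grasp point (between the pads) lies 11 mm behind it (manip.nose_length is the distance from the TCP to the fingertips, in mm); z points along the fingers, y is the line along which they close (so a half turn about z gives the same grasp; the last joint's range is limited). The gripper opens to 94 mm and grips with 3 to 60 N. Pads are 16 mm wide; open, the fingers measure 119 mm over their backs; the gripper's body (75 mm by 177 mm) begins 78 mm behind the grasp point.
Start: joints at [1.143, 0.3, 1.521, -0, 1.321, -0.067], TCP at [194.159, 514.579, 213.446] pointing down, gripper open.
Joint ranges: [-3.03, 3.03], [-0.79, 2.21], [0.23, 2.52], [-1.04, 4.18], [0, 3.07], [-2.55, 2.55]. Speed limits (rad/s): [2.22, 2.22, 2.57, 3.14, 3.14, 3.14].

## Interface

Orientations are given as [roll, pitch, yaw] about the fixed x, y, z axes, in that order (R = Rz(yaw) Ry(pitch) Rx(roll)).
In Python, from cell import manip, cams, job gives the robot as it stands.
- The arm moves only by the tool jog_arm, never from a script. Its argument "commands" is a list of rows, each an object of numbers: "dx", "dy", "dz": the shift along the tool's x, y, z each as a share of 40 mm, from -1 to 1; "ax", "ay", "az": the turn, a rotation vector about the tool's x, y, z each as a share of 10 degrees, from -1 to 1; "gripper": the closure, from 0 (fully open) to 1 (shut). A call has 1 to 10 rows; each row shifts and turns the commanded pose from where the row before left it, along the tool's axes as they then stand; what a row does not reach is not made up. A row lasts 1/8 s, in which the tool goes at most 62.5 mm and 10.7 degrees, less where a joint would pass 70% of its speed; a pose out of reach is approached as far as the arm can. A call with a number of a shift or a turn outside -1 to 1 is refused whole. A call with a gripper value outside its range is refused whole. The fingers move at their own pace and stop on an object; "squeeze" is the grip in N (left out, the last holds). Time passes only in rows, so rows that do not move let the fingers close. It gives the time, the measured TCP pose, the force, the opening and the grip force at its end, in the units of the state.
- manip.read_state(): the state, without advancing time (a new reading comes with each control period).
- cams.camera(name): name is "side" or "top" or "wrist"; returns a dict with "image" (480x640x3 uint8, red, green, blue), "fx", "fy", "cx", "cy" (pixels), "world_to_cam" (4x4, takes a point from world to camera coordinates). Camera axes: x right, y down, z forward; pixel columns grow to the right and rows downward; lengths in mm; the calibration is good to about 2 mm. A picture is of the moment at which its call begins. There is no depth.
- job.sign_off(): hands the job in; it is judged then, once.
The state is a dict: "clock": time; "joints": joint angles; "qd": joint speeds; "effort": joint torques, N m; "eef_pos": TCP position; "eef_rot": TCP orientation; "wrist_force": force on the tool from outside, world axes, zero at the start; "moment": the same for the moment, N m; "finger_gap": finger opening in mm; "finger_force": force on a finger pad.
Only numpy, scipy, OpenCV 4.12 (cv2) and the standard library are available. Lean on these libraries where they do the work, as an engineer would, in place of code of your own. Each camera call takes 0.05 s, during which the arm holds its last target. There are 200 camera calls.

## Working session

There is one attempt and no reset: what is moved stays moved. The work goes in short steps, Python scripts to look and compute and a tool call to move; the robot and the scene stay as the last step left them, time stands still between calls to the robot, and variables do not carry over. Pictures are saved under pics/ and viewed, at most 11 in all, crops included, and the job is handed in when it is done.

Besides the shell and the picture viewer there is one more tool, called after ">>>" as name(argument=value, ...), one argument or row to a line, values as JSON. jog_arm: Moves the arm, as the interface text tells. Shift numbers are shares of 40 mm and turn numbers shares of 10 degrees, none past 1 either way. Its arguments: {"type":"object","properties":{"commands":{"type":"array"},"squeeze":{"type":"number"}},"required":["commands"]}

```bash
ls; mkdir -p pics
python3 - <<'E'
from cell import manip, cams, job
import cv2,json,numpy as np
print(manip.read_state(), manip.nose_length)
for n in ["side","top"]:
    c=cams.camera(n); cv2.imwrite(f"pics/{n}0.png",c["image"][:,:,::-1])
    print(n,c["fx"],c["fy"],c["cx"],c["cy"],np.round(c["world_to_cam"],4).tolist())
E
```

```text
pics
{'clock': 0.0, 'joints': array([ 1.14338518e+00,  3.00467414e-01,  1.52158121e+00, -3.83177427e-05,
        1.32068038e+00, -6.65965995e-02]), 'qd': array([-0.00026357, -0.00180462,  0.00079873, -0.00037703,  0.0004413 ,
       -0.00052728]), 'effort': array([ 2.11493621e-03, -5.31814098e+01, -3.52730799e+01,  7.08700041e-02,
        2.45360413e-02, -3.86309353e-05]), 'eef_pos': array([194.07655624, 514.35392712, 212.88828909]), 'eef_rot': array([-3.14045635e+00, -3.85885972e-05,  2.78078759e+00]), 'wrist_force': array([ 0.68954946, -0.19655752, -0.36000978]), 'moment': array([-0.00504408, -0.00482139, -0.02900748]), 'finger_force': 0.0, 'finger_gap': 93.87777528076558} 8.0
side 508.6675058703658 508.6675058703658 322.17995386395626 240.4330555549752 [[-0.7083, -0.7059, 0.0036, 419.8108], [-0.5278, 0.5261, -0.6668, 379.9344], [0.4688, -0.4742, -0.7452, 777.7505], [0.0, 0.0, 0.0, 1.0]]
top 455.34850368894496 455.34850368894496 325.6440598652284 230.1084990886228 [[-0.0129, -0.9999, 0.0036, 29.6839], [-0.9825, 0.012, -0.1857, 585.2497], [0.1857, -0.006, -0.9826, 859.7392], [0.0, 0.0, 0.0, 1.0]]
```

View pics/side0.png

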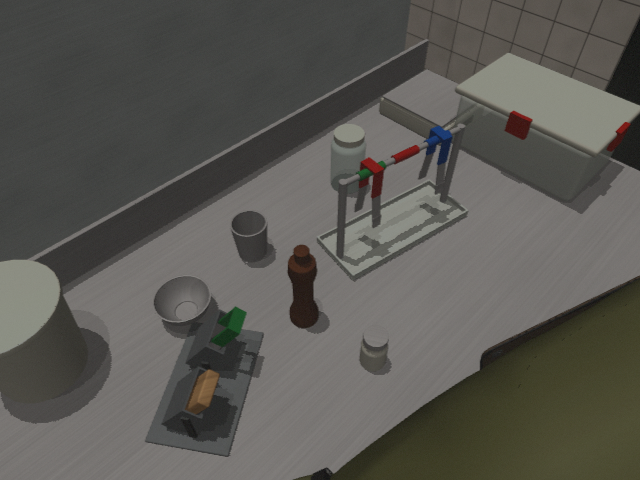

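View pics/top0.png

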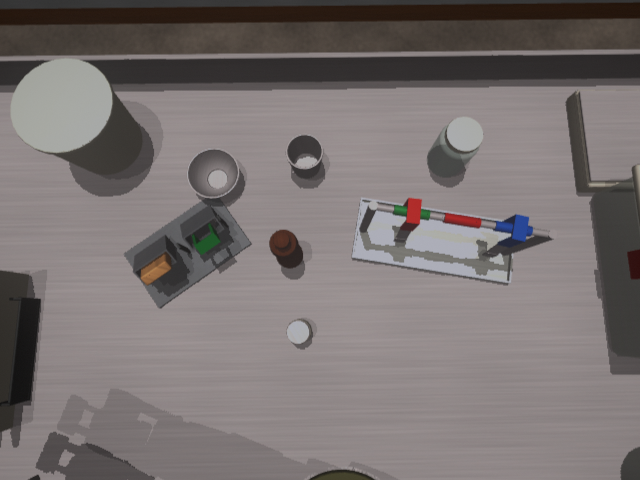

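The side view shows the rail, with red tongs on the green sleeve at (372,168), the red sleeve in the middle at (405,154) and blue at (440,138). The green tongs are in the far pocket at (230,325), with the brush at (203,392). The top view shows the red tongs' bend at (413,210), the red sleeve at (462,220), the green tongs at (207,240) and the mill at (285,245).

```bash
cat > h.py <<'E'
import numpy as np,cv2
from cell import manip,cams,job
def cam(n):
    c=cams.camera(n); c["bgr"]=c["image"][:,:,::-1].copy(); c["hsv"]=cv2.cvtColor(c["bgr"],cv2.COLOR_BGR2HSV); return c
def ray(c,p):
    W=np.array(c["world_to_cam"]);R=W[:3,:3];o=-R.T@W[:3,3]
    d=R.T@np.array([(p[0]-c["cx"])/c["fx"],(p[1]-c["cy"])/c["fy"],1]);return o,d/np.linalg.norm(d)
def plane(c,p,z):
    o,d=ray(c,p);return o+d*(z-o[2])/d[2]
def tri(c1,p1,c2,p2):
    o1,d1=ray(c1,p1);o2,d2=ray(c2,p2)
    s=np.linalg.lstsq(np.c_[d1,-d2],o2-o1,rcond=None)[0];a=o1+s[0]*d1;b=o2+s[1]*d2
    return (a+b)/2,np.linalg.norm(a-b)
def proj(c,P):
    q=np.array(c["world_to_cam"])@np.r_[P,1];return np.array([q[0]/q[2]*c["fx"]+c["cx"],q[1]/q[2]*c["fy"]+c["cy"]])
H=dict(red=((0,8),(172,180)),green=((45,80),),blue=((105,130),))
def mask(c,col):
    m=0
    for a,b in H[col]: m=m|cv2.inRange(c["hsv"],(a,140,30),(b,255,255))
    return m
def blobs(m,amin=40):
    n,l,s,ce=cv2.connectedComponentsWithStats(m)
    return [(s[i].tolist(),np.round(ce[i],1).tolist()) for i in range(1,n) if s[i][4]>=amin]
def rot(r):
    from scipy.spatial.transform import Rotation as Ro
    return Ro.from_euler("xyz",r).as_matrix()
E
python3 - <<'E'
from h import *
out=np.zeros((600,800,3),np.uint8)
C={n:cam(n) for n in("top","side")}
for n in C:
    for k in H: print(n,k,blobs(mask(C[n],k)))
for (n,x,y,w,h),(r,c) in zip([("top",360,190,200,75),("side",335,110,133,100),("top",120,195,133,115),("side",140,295,133,165)],[(0,0),(0,400),(300,0),(300,400)]):
    im=C[n]["bgr"][y:y+h,x:x+w]; s=min(400/w,300/h); im=cv2.resize(im,None,fx=s,fy=s,interpolation=cv2.INTER_CUBIC); out[r:r+im.shape[0],c:c+im.shape[1]]=np.clip(im.astype(float)*1.5,0,255)[:300,:400]
cv2.imwrite("pics/crop1.png",out)
E
```

```text
top red [([406, 198, 16, 26, 331], [413.4, 210.8]), ([444, 213, 37, 15, 327], [462.4, 219.9]), ([628, 250, 12, 29, 282], [634.3, 263.3])]
top green [([395, 206, 12, 7, 58], [400.3, 208.8]), ([192, 224, 28, 30, 287], [206.5, 242.3])]
top blue [([496, 215, 37, 27, 533], [516.4, 227.7])]
side red [([505, 111, 27, 28, 481], [517.8, 124.6]), ([607, 122, 24, 29, 232], [618.6, 136.0]), ([392, 145, 28, 18, 205], [406.3, 153.2]), ([360, 158, 24, 40, 420], [373.9, 174.7]), ([359, 178, 9, 10, 55], [363.0, 182.5])]
side green [([358, 169, 13, 8, 54], [363.9, 172.2]), ([213, 307, 33, 37, 347], [233.9, 322.4])]
side blue [([426, 126, 26, 38, 511], [439.3, 141.7])]
```

View pics/crop1.png

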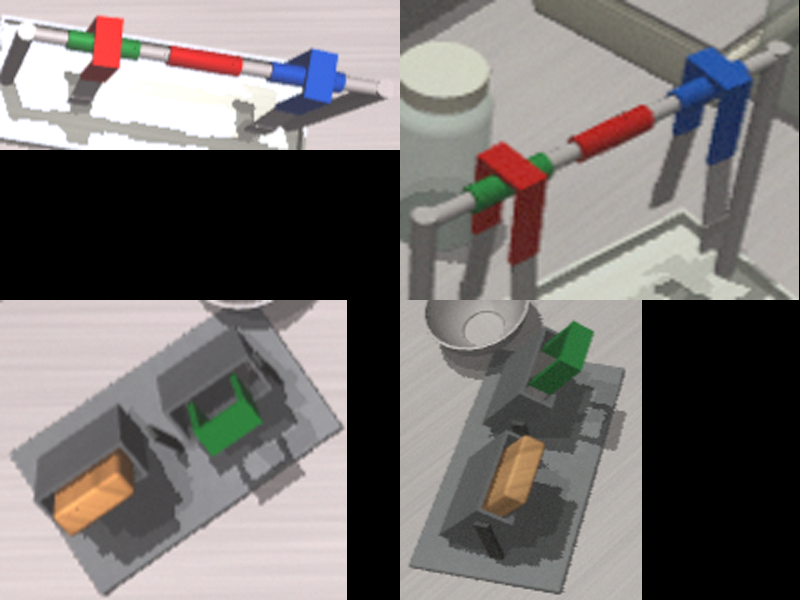

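The crop shows clear bend faces. In the top view the red bend is bright on top, and the green bend and its two arms are visible; the side view shows the red and blue bends and the leaning green strip. Next I segment the faces by brightness and triangulate them.

Run:
```python
from h import *
C={n:cam(n) for n in("top","side")}
def show(n,col,box,name):
    c=C[n];x,y,w,h=box
    m=np.zeros_like(mask(c,col));m[y:y+h,x:x+w]=mask(c,col)[y:y+h,x:x+w]
    v=c["hsv"][:,:,2]
    print(name,n,"Vhist",np.percentile(v[m>0],[5,25,50,75,95]))
    t,_=cv2.threshold(v[m>0].reshape(-1,1),0,255,cv2.THRESH_OTSU)
    for th in (t,):
        b=((m>0)&(v>th)).astype(np.uint8)
        k,l,s,_=cv2.connectedComponentsWithStats(b);i=1+np.argmax(s[1:,4]);b=(l==i).astype(np.uint8)
        cn=max(cv2.findContours(b,0,1)[0],key=cv2.contourArea)
        r=cv2.minAreaRect(cn);print(" th",th,"area",s[i,4],"rect",np.round(r[0],1),np.round(r[1],1),round(r[2],1),"quad",cv2.approxPolyDP(cn,2.0,True)[:,0].tolist())
        M=cv2.moments(b,True);print(" cen",round(M["m10"]/M["m00"],2),round(M["m01"]/M["m00"],2))
show("top","red",(400,190,30,40),"redtongs");show("side","red",(355,150,32,60),"redtongs")
show("top","red",(440,205,45,30),"redsleeve");show("side","red",(388,140,36,26),"redsleeve")
show("top","green",(190,220,40,40),"greentongs");show("side","green",(205,300,50,50),"greentongs")
show("top","green",(390,200,40,30),"gsleeve");show("side","green",(350,150,40,40),"gsleeve")
show("top","blue",(490,205,50,40),"blue");show("side","blue",(420,120,40,50),"blue")
# red-sleeve axis
for n,box in(("top",(440,205,45,30)),("side",(388,140,36,26))):
    x,y,w,h=box;m=mask(C[n],"red");z=np.zeros_like(m);z[y:y+h,x:x+w]=m[y:y+h,x:x+w]
    pts=np.argwhere(z)[:,::-1].astype(float);mu=pts.mean(0);d=np.linalg.svd(pts-mu,full_matrices=False)[2][0];s=(pts-mu)@d
    print(n,"ends",mu+d*(s.min()-.5),mu+d*(s.max()+.5),mu)
```

```text
redtongs top Vhist [141. 175. 175. 176. 176.]
 th 149.0 area 304 rect [413.7 210.2] [12.8 23.9] 5.2 quad [[409, 198], [407, 221], [419, 222], [421, 200]]
 cen 413.59 210.33
redtongs side Vhist [ 60.  62.  64. 122. 124.]
 th 88.0 area 168 rect [371.8 164.8] [21.8  8.8] 36.9 quad [[361, 161], [374, 172], [383, 168], [370, 158]]
 cen 371.93 164.92
redsleeve top Vhist [100.  129.  146.  157.5 166. ]
 th 136.0 area 206 rect [462.8 219.1] [35.7  6. ] 10.9 quad [[445, 217], [480, 224], [480, 220], [447, 213]]
 cen 462.6 219.03
redsleeve side Vhist [ 65.  87. 108. 119. 123.]
 th 95.0 area 135 rect [405.7 152. ] [ 5.3 26.5] 66.0 quad [[418, 147], [415, 145], [393, 156], [401, 157]]
 cen 406.25 151.76
greentongs top Vhist [74. 85. 86. 86. 87.]
 th 80.0 area 241 rect [206.9 243.3] [10.9 22.6] 55.3 quad [[213, 233], [195, 245], [201, 253], [219, 241]]
 cen 206.99 243.24
greentongs side Vhist [47. 68. 77. 78. 79.]
 th 63.0 area 292 rect [231.3 327. ] [17.4 40.1] 33.2 quad [[245, 312], [235, 307], [229, 325], [213, 339], [227, 327], [238, 332]]
 cen 235.46 320.35
gsleeve top Vhist [ 98.  104.5 111
[... 185 characters left out ...]
 area 38 rect [363.1 171.7] [4.  9.4] 63.4 quad [[368, 171], [364, 169], [358, 172], [362, 174]]
 cen 363.16 171.55
blue top Vhist [101. 134. 149. 150. 151.]
 th 128.0 area 340 rect [523.  227.9] [18.5 24.1] 10.3 quad [[516, 215], [513, 237], [524, 240], [525, 234], [532, 229], [527, 226], [527, 217]]
 cen 521.02 227.66
blue side Vhist [ 54.    57.    60.   111.75 115.  ]
 th 82.0 area 147 rect [441.6 131.8] [20.   9.5] 38.7 quad [[431, 129], [443, 139], [451, 136], [447, 130], [439, 126]]
 cen 441.56 132.41
top ends [443.85630332 216.82479657] [480.84272349 222.98289229] [462.50458716 219.92966361]
side ends [418.75954257 147.31242235] [393.04279167 159.39524414] [406.18932039 153.2184466 ]
```

Run:
```python
from h import *
t,s=cam("top"),cam("side")
def T(n,a,b):
    p,e=tri(t,a,s,b);print(n,np.round(p,1),round(e,1));return p
T("red bend top face",(413.6,210.3),(371.9,164.9))
a,b=(T("redbend corner",x,y) for x,y in(((420,211),(378.5,170)) ,((408,209.5),(365.5,159.5))))
for x,y in zip([(409,198),(407,221),(419,222),(421,200)],[(370,158),(383,168),(374,172),(361,161)]): pass
A=[(409,198),(421,200),(419,222),(407,221)]
# world corners on plane z=223
P=[plane(t,(np.array(p)+(np.array(p)-[413.6,210.3])*0.03),223) for p in A];print(np.round(P,1).tolist())
Q=[plane(s,p,223) for p in[(370,158),(383,168),(374,172),(361,161)]];print("side",np.round(Q,1).tolist())
print("blobs plane: red bend",plane(t,(413.6,210.3),223).round(1),plane(s,(371.9,164.9),223).round(1))
e1=T("rs end L",(443.9,216.8),(393.0,159.4));e2=T("rs end R",(480.8,223.0),(418.8,147.3));m=T("rs mean",(462.5,219.9),(406.2,153.2))
d=e2-e1;print("len",np.linalg.norm(d),"dir",(d/np.linalg.norm(d)).round(3),"mid",((e1+e2)/2).round(1))
# posts' tops from image? green sleeve left end, blue
G=[T("g"+str(i),x,y) for i,(x,y) in enumerate(zip([(213,233),(219,241),(201,253),(195,245)],[(235,307),(245.5,312.5),(238.5,332),(229,326)]))]
g=np.mean(G,0);print("gcen",g.round(1));v=(G[1]+G[0]-G[2]-G[3])/2;u=(G[1]+G[2]-G[0]-G[3])/2
n=np.cross(u,v);n=n/np.linalg.norm(n);print("long",v.round(1),np.linalg.norm(v),"short",u.round(1),np.linalg.norm(u),"n",n.round(3))
# tray rim corners & caddy base via top image threshold
hs=t["hsv"]
print("mill top",T("mill",(283,239),(301,251)))
```

```text
red bend top face [ 585.7 -122.6  220.3] 0.4
redbend corner [ 586.5 -139.9  198. ] 7.5
redbend corner [ 585.3 -107.4  241.2] 6.8
[[606.8, -115.1, 223.0], [603.1, -135.4, 223.0], [564.9, -130.1, 223.0], [566.8, -109.9, 223.0]]
side [[599.3, -132.6, 223.0], [563.3, -127.9, 223.0], [567.6, -107.6, 223.0], [605.3, -114.1, 223.0]]
blobs plane: red bend [ 585.2 -121.9  223. ] [ 583.5 -120.   223. ]
rs end L [ 576.8 -175.3  208.2] 0.2
rs end R [ 563.8 -236.   211.2] 2.8
rs mean [ 570.2 -206.   209.8] 1.6
len 62.18464745746957 dir [-0.21  -0.977  0.049] mid [ 570.3 -205.7  209.7]
g0 [567.4 228.1 137. ] 0.5
g1 [554.  219.1 125.8] 0.4
g2 [532.1 251.1 127.1] 0.0
g3 [544.7 258.8 139.6] 0.9
gcen [549.5 239.3 132.4]
long [ 22.3 -31.3  -2. ] 38.49424151056072 short [-13.   -8.4 -11.9] 19.478392786171014 n [-0.473 -0.387  0.792]
mill [546.6  96.5 186.6] 1.2
mill top [546.62019367  96.47392764 186.56153377]
```

```bash
cat >> h.py <<'E'
from scipy.spatial.transform import Rotation as Ro
def Rt(yaz,tilt=0,taz=0):
    "tool R: y horizontal at azimuth yaz (deg); z = down, tilted by tilt towards azimuth taz"
    y=np.array([np.cos(np.radians(yaz)),np.sin(np.radians(yaz)),0])
    t=np.radians(tilt);a=np.radians(taz);z=np.array([np.sin(t)*np.cos(a),np.sin(t)*np.sin(a),-np.cos(t)])
    z-=y*(y@z);z/=np.linalg.norm(z);return np.c_[np.cross(y,z),y,z]
def delta(p,R=None,R0=None,p0=None):
    "turn (units of 10deg, current tool frame), then shift (units of 40 mm) in the turned frame"
    s=manip.read_state();R0=rot(s["eef_rot"]) if R0 is None else R0;p0=s["eef_pos"] if p0 is None else p0;R=R0 if R is None else R
    print("turn",np.round(np.degrees(Ro.from_matrix(R0.T@R).as_rotvec())/10,3),"shift",np.round(R.T@(np.array(p)-p0)/40,3))
E
python3 - <<'E'
from h import *
t,s=cam("top"),cam("side")
# bar direction: sleeve centroids in the top view cast on z=213
a,b=plane(t,(400.2,208.9),213),plane(t,(462.5,219.9),213);d=b-a;print("bar az",np.degrees(np.arctan2(-d[1],-d[0])))
a,b=plane(t,(443.9,216.8),213),plane(t,(480.8,223.0),213);d=b-a;print("bar az",np.degrees(np.arctan2(-d[1],-d[0])))
c=[plane(t,p,4) for p in((160.2,308.1),(251.5,244.8),(123.8,254.4))];print(np.round(c,1).tolist())
d=c[1]-c[0];print("caddy y az",np.degrees(np.arctan2(d[1],d[0])),np.linalg.norm(d));d=c[2]-c[0];print("x az",np.degrees(np.arctan2(d[1],d[0])),np.linalg.norm(d))
m=(c[1]+c[2])/2;print("caddy centre",m.round(1))
delta([585.3,-121.8,335],Rt(-9.5))
E
```

```text
bar az 78.98417552453775
bar az 79.47849545064884
[[436.4, 363.7, 4.0], [565.6, 178.7, 4.0], [548.5, 446.0, 4.0]]
caddy y az -55.079199823249255 225.6291806872792
x az 36.28292032346598 139.0488609587535
caddy centre [557.  312.3   4. ]
turn [-1.000e-03  0.000e+00  7.883e+00] shift [-14.077  12.271  -3.04 ]
```

>>> jog_arm(
  commands=[
    {"az": 0.8,"dz": -0.3},
    {"az": 0.8,"dz": -0.3},
    {"az": 0.8,"dz": -0.3},
    {"az": 0.8,"dz": -0.3},
    {"az": 0.8,"dz": -0.3},
    {"az": 0.8,"dz": -0.3},
    {"az": 0.8,"dz": -0.3},
    {"az": 0.8,"dz": -0.3},
    {"az": 0.8,"dz": -0.3},
    {"az": 0.76,"dz": -0.3},
  ],
)

```text
schema error: expected keys dx, dy, dz, ax, ay, az, gripper
```

Run:
```python
from h import *
print(manip.read_state()["joints"].round(2))
delta([585.3,-121.8,335]);delta([585.3,-121.8,335],Rt(-10.3))
```

```text
[ 1.14  0.3   1.52  0.    1.32 -0.07]
turn [0. 0. 0.] shift [-14.765 -11.434  -3.039]
turn [-1.000e-03  0.000e+00  7.963e+00] shift [-13.904  12.466  -3.04 ]
```

>>> jog_arm(
  commands=[
    {"dx": 0,"dy": 0,"dz": -0.3,"ax": 0,"ay": 0,"az": 0.8,"gripper": 0},
    {"dx": 0,"dy": 0,"dz": -0.3,"ax": 0,"ay": 0,"az": 0.8,"gripper": 0},
    {"dx": 0,"dy": 0,"dz": -0.3,"ax": 0,"ay": 0,"az": 0.8,"gripper": 0},
    {"dx": 0,"dy": 0,"dz": -0.3,"ax": 0,"ay": 0,"az": 0.8,"gripper": 0},
    {"dx": 0,"dy": 0,"dz": -0.3,"ax": 0,"ay": 0,"az": 0.8,"gripper": 0},
    {"dx": 0,"dy": 0,"dz": -0.3,"ax": 0,"ay": 0,"az": 0.8,"gripper": 0},
    {"dx": 0,"dy": 0,"dz": -0.3,"ax": 0,"ay": 0,"az": 0.8,"gripper": 0},
    {"dx": 0,"dy": 0,"dz": -0.3,"ax": 0,"ay": 0,"az": 0.8,"gripper": 0},
    {"dx": 0,"dy": 0,"dz": -0.3,"ax": 0,"ay": 0,"az": 0.8,"gripper": 0},
    {"dx": 0,"dy": 0,"dz": -0.3,"ax": 0,"ay": 0,"az": 0.76,"gripper": 0},
  ],
)

```text
clock: 1.75
eef_pos: [194.2, 514.5, 333.9]
eef_rot: [3.142, 0.0, 1.387]
wrist_force: [0.1, 0.1, 0.8]
finger_gap: 94.2
finger_force: 0.0
```

Run:
```python
from h import *
print(manip.read_state()["joints"].round(2))
delta([585.3,-121.8,335]);delta([585.3,-121.8,335],Rt(-10.3))
```

```text
[ 1.14  0.24  1.32 -0.    1.58  1.33]
turn [0. 0. 0.] shift [-13.854  12.521  -0.028]
turn [ 0.     0.    -0.023] shift [-13.904  12.465  -0.029]
```

>>> jog_arm(
  commands=[
    {"dx": -0.695,"dy": 0.625,"dz": 0,"ax": 0,"ay": 0,"az": 0,"gripper": 0},
    {"dx": -0.695,"dy": 0.625,"dz": 0,"ax": 0,"ay": 0,"az": 0,"gripper": 0},
    {"dx": -0.695,"dy": 0.625,"dz": 0,"ax": 0,"ay": 0,"az": 0,"gripper": 0},
    {"dx": -0.695,"dy": 0.625,"dz": 0,"ax": 0,"ay": 0,"az": 0,"gripper": 0},
    {"dx": -0.695,"dy": 0.625,"dz": 0,"ax": 0,"ay": 0,"az": 0,"gripper": 0},
    {"dx": -0.695,"dy": 0.625,"dz": 0,"ax": 0,"ay": 0,"az": 0,"gripper": 0},
    {"dx": -0.695,"dy": 0.625,"dz": 0,"ax": 0,"ay": 0,"az": 0,"gripper": 0},
    {"dx": -0.695,"dy": 0.625,"dz": 0,"ax": 0,"ay": 0,"az": 0,"gripper": 0},
    {"dx": -0.695,"dy": 0.625,"dz": 0,"ax": 0,"ay": 0,"az": 0,"gripper": 0},
    {"dx": -0.695,"dy": 0.625,"dz": 0,"ax": 0,"ay": 0,"az": 0,"gripper": 0},
  ],
)

```text
clock: 3.0
eef_pos: [391.0, 195.3, 333.6]
eef_rot: [3.141, -0.0, 1.392]
wrist_force: [1.2, -0.1, -0.1]
finger_gap: 94.1
finger_force: 0.0
```

>>> jog_arm(
  commands=[
    {"dx": -0.695,"dy": 0.625,"dz": 0,"ax": 0,"ay": 0,"az": 0,"gripper": 0},
    {"dx": -0.695,"dy": 0.625,"dz": 0,"ax": 0,"ay": 0,"az": 0,"gripper": 0},
    {"dx": -0.695,"dy": 0.625,"dz": 0,"ax": 0,"ay": 0,"az": 0,"gripper": 0},
    {"dx": -0.695,"dy": 0.625,"dz": 0,"ax": 0,"ay": 0,"az": 0,"gripper": 0},
    {"dx": -0.695,"dy": 0.625,"dz": 0,"ax": 0,"ay": 0,"az": 0,"gripper": 0},
    {"dx": -0.695,"dy": 0.625,"dz": 0,"ax": 0,"ay": 0,"az": 0,"gripper": 0},
    {"dx": -0.695,"dy": 0.625,"dz": 0,"ax": 0,"ay": 0,"az": 0,"gripper": 0},
    {"dx": -0.695,"dy": 0.625,"dz": 0,"ax": 0,"ay": 0,"az": 0,"gripper": 0},
    {"dx": -0.695,"dy": 0.625,"dz": 0,"ax": 0,"ay": 0,"az": 0,"gripper": 0},
    {"dx": -0.695,"dy": 0.625,"dz": 0,"ax": 0,"ay": 0,"az": 0,"gripper": 0},
  ],
)

```text
clock: 4.25
eef_pos: [587.5, -122.8, 333.4]
eef_rot: [3.142, -0.0, 1.391]
wrist_force: [-0.3, 0.6, 0.4]
finger_gap: 93.9
finger_force: 0.0
```

Run:
```python
from h import *
print(manip.read_state()["joints"].round(2))
w=cam("wrist");cv2.imwrite("pics/wrist1.png",w["bgr"])
for k in H: print(k,blobs(mask(w,k)))
print("expected bend px",proj(w,[585.3,-121.8,223]))
delta([585.3,-121.8,199],Rt(-10.3))
```

```text
[-0.27  0.36  1.17  0.    1.61 -0.09]
red [([286, 216, 56, 43, 1597], [312.9, 242.3]), ([305, 301, 20, 71, 1316], [314.5, 337.3])]
green [([307, 201, 16, 27, 365], [314.3, 214.6]), ([304, 259, 18, 17, 130], [313.6, 266.1])]
blue [([291, 421, 49, 34, 1299], [315.5, 436.6])]
expected bend px [315.68448069 244.89773363]
turn [-0.006  0.004 -0.01 ] shift [ 0.088 -0.1    3.334]
```

View pics/wrist1.png

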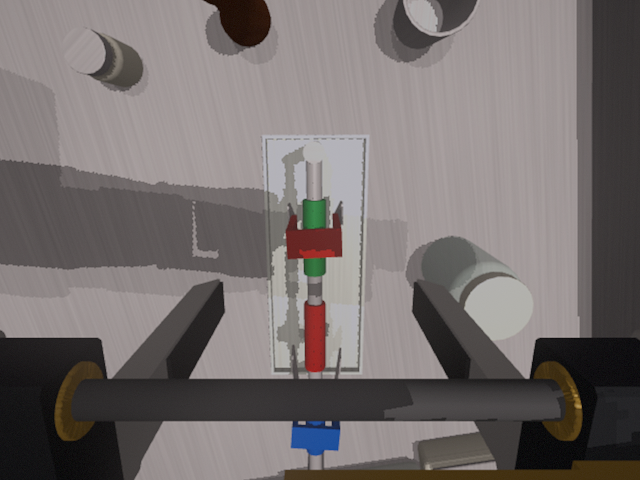

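The wrist view shows the bar as a vertical line at column 314. The red bend is square across it at (314,242), over the green sleeve (rows 201–276), and the red sleeve spans rows 301–372. The view agrees with my estimates.

Run:
```python
from h import *
w=cam("wrist")
print("bend",plane(w,(314,242),223).round(1),"green",plane(w,(314.3,201),212).round(1),plane(w,(314.3,275),212).round(1),"red",plane(w,(314.5,301),212).round(1),plane(w,(314.5,372),212).round(1),"bend front edge",plane(w,(314,258),221))
delta([585,-122,199],Rt(-10.3))
```

```text
bend [ 585.5 -122.4  223. ] green [590.9 -93.7 212. ] [ 580.1 -151.9  212. ] red [ 576.1 -173.8  212. ] [ 564.1 -238.1  212. ] bend front edge [ 583.03404328 -135.24541005  221.        ]
turn [-0.009  0.001 -0.011] shift [ 0.042 -0.078  3.33 ]
```

>>> jog_arm(
  commands=[
    {"dx": 0.04,"dy": -0.07,"dz": 0.4,"ax": 0,"ay": 0,"az": 0,"gripper": 0},
    {"dx": 0,"dy": 0,"dz": 0.6,"ax": 0,"ay": 0,"az": 0,"gripper": 0},
    {"dx": 0,"dy": 0,"dz": 0.6,"ax": 0,"ay": 0,"az": 0,"gripper": 0},
    {"dx": 0,"dy": 0,"dz": 0.6,"ax": 0,"ay": 0,"az": 0,"gripper": 0},
    {"dx": 0,"dy": 0,"dz": 0.6,"ax": 0,"ay": 0,"az": 0,"gripper": 0},
    {"dx": 0,"dy": 0,"dz": 0.4,"ax": 0,"ay": 0,"az": 0,"gripper": 0},
    {"dx": 0,"dy": 0,"dz": 0.13,"ax": 0,"ay": 0,"az": 0,"gripper": 0},
    {"dx": 0,"dy": 0,"dz": 0,"ax": 0,"ay": 0,"az": 0,"gripper": 0.3},
    {"dx": 0,"dy": 0,"dz": 0,"ax": 0,"ay": 0,"az": 0,"gripper": 0.45},
  ],
  squeeze=20,
)

```text
clock: 5.48
eef_pos: [584.8, -119.6, 201.1]
eef_rot: [3.14, 0.0, 1.392]
wrist_force: [-0.1, 0.5, 0.5]
finger_gap: 77.3
finger_force: 0.0
```

>>> jog_arm(
  commands=[
    {"dx": 0,"dy": 0,"dz": 0,"ax": 0,"ay": 0,"az": 0,"gripper": 1},
    {"dx": 0,"dy": 0,"dz": 0,"ax": 0,"ay": 0,"az": 0,"gripper": 1},
    {"dx": 0,"dy": 0,"dz": 0,"ax": 0,"ay": 0,"az": 0,"gripper": 1},
    {"dx": 0,"dy": 0,"dz": 0,"ax": 0,"ay": 0,"az": 0,"gripper": 1},
    {"dx": 0,"dy": 0,"dz": 0,"ax": 0,"ay": 0,"az": 0,"gripper": 1},
  ],
  squeeze=20,
)

```text
clock: 6.1
eef_pos: [584.5, -119.6, 200.3]
eef_rot: [3.142, 0.0, 1.392]
wrist_force: [-0.6, 0.0, 0.5]
finger_gap: 42.1
finger_force: 19.9
```

>>> jog_arm(
  commands=[
    {"dx": 0,"dy": 0,"dz": -0.15,"ax": 0,"ay": 0,"az": 0,"gripper": 1},
    {"dx": 0,"dy": 0,"dz": -0.2,"ax": 0,"ay": 0,"az": 0,"gripper": 1},
    {"dx": -0.2,"dy": 0,"dz": 0,"ax": 0,"ay": 0,"az": 0,"gripper": 1},
    {"dx": -0.3,"dy": 0,"dz": 0,"ax": 0,"ay": 0,"az": 0,"gripper": 1},
    {"dx": -0.4,"dy": 0,"dz": 0,"ax": 0,"ay": 0,"az": 0,"gripper": 1},
    {"dx": -0.4,"dy": 0,"dz": 0,"ax": 0,"ay": 0,"az": 0,"gripper": 1},
    {"dx": -0.4,"dy": 0,"dz": 0,"ax": 0,"ay": 0,"az": 0,"gripper": 1},
    {"dx": -0.3,"dy": 0,"dz": 0,"ax": 0,"ay": 0,"az": 0,"gripper": 1},
    {"dx": -0.12,"dy": 0,"dz": 0,"ax": 0,"ay": 0,"az": 0,"gripper": 1},
    {"dx": 0,"dy": 0,"dz": 0,"ax": 0,"ay": 0,"az": 0,"gripper": 1},
  ],
  squeeze=20,
)

```text
clock: 7.35
eef_pos: [569.4, -203.2, 214.2]
eef_rot: [-3.142, -0.0, 1.391]
wrist_force: [-0.4, -0.1, -0.7]
finger_gap: 42.1
finger_force: 19.9
```

Run:
```python
from h import *
t,s=cam("top"),cam("side")
for n,c in(("top",t),("side",s)): cv2.imwrite(f"pics/{n}2.png",c["bgr"]);print(n,blobs(mask(c,"red")))
x=np.zeros((480,800,3),np.uint8)
x[:,:400]=cv2.resize(t["bgr"][170:290,380:480],(400,480));x[:,400:]=cv2.resize(s["bgr"][100:220,345:445],(400,480));cv2.imwrite("pics/c2.png",x)
```

```text
top [([445, 213, 13, 11, 107], [450.7, 217.8]), ([628, 250, 12, 29, 290], [634.3, 263.6])]
side [([392, 136, 20, 30, 352], [401.8, 149.4]), ([406, 163, 10, 13, 81], [410.2, 169.0])]
```

View pics/c2.png

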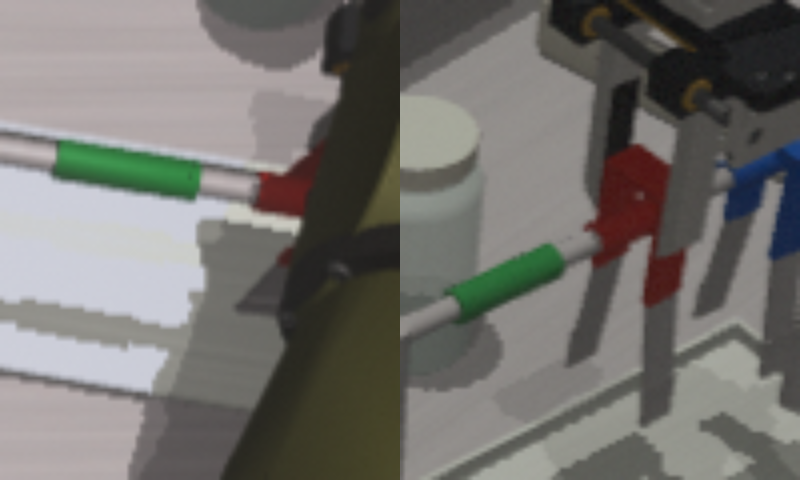

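The crop shows the red tongs held just above the red sleeve, one arm on each side of the bar, with the green sleeve now bare. I'll lower them gently.

>>> jog_arm(
  commands=[
    {"dx": 0,"dy": 0,"dz": 0.12,"ax": 0,"ay": 0,"az": 0,"gripper": 1},
    {"dx": 0,"dy": 0,"dz": 0.12,"ax": 0,"ay": 0,"az": 0,"gripper": 1},
    {"dx": 0,"dy": 0,"dz": 0.06,"ax": 0,"ay": 0,"az": 0,"gripper": 1},
    {"dx": 0,"dy": 0,"dz": 0.03,"ax": 0,"ay": 0,"az": 0,"gripper": 1},
    {"dx": 0,"dy": 0,"dz": 0,"ax": 0,"ay": 0,"az": 0,"gripper": 1},
    {"dx": 0,"dy": 0,"dz": 0,"ax": 0,"ay": 0,"az": 0,"gripper": 1},
  ],
  squeeze=20,
)

```text
clock: 8.2
eef_pos: [569.5, -203.1, 201.2]
eef_rot: [3.141, 0.0, 1.391]
wrist_force: [0.2, -0.5, -1.2]
finger_gap: 42.7
finger_force: 19.9
```

>>> jog_arm(
  commands=[
    {"dx": 0,"dy": 0,"dz": 0.03,"ax": 0,"ay": 0,"az": 0,"gripper": 1},
    {"dx": 0,"dy": 0,"dz": 0,"ax": 0,"ay": 0,"az": 0,"gripper": 1},
    {"dx": 0,"dy": 0,"dz": 0.01,"ax": 0,"ay": 0,"az": 0,"gripper": 1},
    {"dx": 0,"dy": 0,"dz": 0,"ax": 0,"ay": 0,"az": 0,"gripper": 1},
  ],
  squeeze=20,
)

```text
clock: 8.7
eef_pos: [569.5, -203.1, 200.2]
eef_rot: [3.141, 0.0, 1.391]
wrist_force: [-2.2, 1.7, 5.4]
finger_gap: 41.9
finger_force: 19.9
```

>>> jog_arm(
  commands=[
    {"dx": 0,"dy": 0,"dz": 0,"ax": 0,"ay": 0,"az": 0,"gripper": 0.5},
    {"dx": 0,"dy": 0,"dz": 0,"ax": 0,"ay": 0,"az": 0,"gripper": 0.2},
    {"dx": 0,"dy": 0,"dz": 0,"ax": 0,"ay": 0,"az": 0,"gripper": 0.1},
    {"dx": 0,"dy": 0,"dz": 0,"ax": 0,"ay": 0,"az": 0,"gripper": 0.1},
    {"dx": 0,"dy": 0,"dz": -0.4,"ax": 0,"ay": 0,"az": 0,"gripper": 0.1},
    {"dx": 0,"dy": 0,"dz": -0.7,"ax": 0,"ay": 0,"az": 0,"gripper": 0.1},
    {"dx": 0,"dy": 0,"dz": -0.7,"ax": 0,"ay": 0,"az": 0,"gripper": 0.1},
    {"dx": 0,"dy": 0,"dz": -0.7,"ax": 0,"ay": 0,"az": 0,"gripper": 0.1},
    {"dx": 0,"dy": 0,"dz": -0.7,"ax": 0,"ay": 0,"az": 0,"gripper": 0.1},
  ],
  squeeze=20,
)

```text
clock: 9.82
eef_pos: [569.3, -203.0, 329.7]
eef_rot: [3.14, 0.0, 1.392]
wrist_force: [-0.4, -0.5, -0.9]
finger_gap: 84.4
finger_force: 0.0
```

Run:
```python
from h import *
s=cam("side");w=cam("wrist")
print("side",blobs(mask(s,"red")));print("wrist",blobs(mask(w,"red")))
x=np.zeros((480,800,3),np.uint8)
x[:,:400]=cv2.resize(w["bgr"],(400,480));x[:,400:]=cv2.resize(s["bgr"][100:220,345:445],(400,480));cv2.imwrite("pics/c3.png",x)
n0=np.array([-np.sin(np.radians(35))*np.cos(np.radians(35)),-np.sin(np.radians(35))*np.sin(np.radians(35)),np.cos(np.radians(35))])
face=np.array([549.5,239.3,132.4]);g=face-17*n0
R=Rt(-55.1,12,35);tcp=g+11*R[:,2];pre=tcp-R[:,2]*110;hi=pre.copy();hi[2]=340
print("n0",n0.round(3),"tcp",tcp.round(1),"pre",pre.round(1));print("tool back",-R[:,2].round(3))
delta(pre,R); delta(tcp,R,R,pre)
```

```text
side [([392, 142, 27, 39, 565], [405.8, 158.2])]
wrist [([289, 203, 56, 76, 2562], [316.2, 242.0])]
n0 [-0.47  -0.329  0.819] tcp [559.4 246.2 107.7] pre [540.6 233.1 215.3]
tool back [-0.171 -0.119  0.978]
turn [-0.435  1.132  4.47 ] shift [ 4.912 -9.366  4.018]
turn [0. 0. 0.] shift [-0.   -0.    2.75]
```

View pics/c3.png

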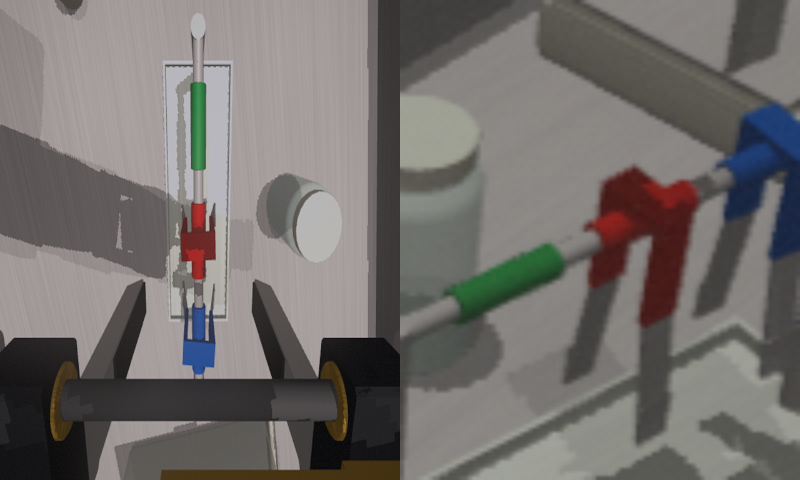

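The view shows the red tongs resting on the red sleeve and centred on it (wrist view, rows 203–279), straddling the bar; blue is untouched. Next are the green tongs.

>>> jog_arm(
  commands=[
    {"dx": 0,"dy": 0,"dz": -0.1,"ax": -0.07,"ay": 0.19,"az": 0.74,"gripper": 0.1},
    {"dx": 0,"dy": 0,"dz": -0.1,"ax": -0.07,"ay": 0.19,"az": 0.75,"gripper": 0.1},
    {"dx": 0,"dy": 0,"dz": -0.1,"ax": -0.07,"ay": 0.19,"az": 0.75,"gripper": 0.1},
    {"dx": 0,"dy": 0,"dz": -0.1,"ax": -0.07,"ay": 0.19,"az": 0.75,"gripper": 0.1},
    {"dx": 0,"dy": 0,"dz": -0.1,"ax": -0.07,"ay": 0.19,"az": 0.74,"gripper": 0.1},
    {"dx": 0,"dy": 0,"dz": 0,"ax": -0.08,"ay": 0.18,"az": 0.74,"gripper": 0.1},
  ],
)

```text
clock: 10.68
eef_pos: [568.4, -204.2, 347.3]
eef_rot: [-3.135, -0.206, 0.603]
wrist_force: [0.7, -0.4, 0.3]
finger_gap: 84.6
finger_force: 0.0
```

Run:
```python
from h import *
print(manip.read_state()["joints"].round(2))
R=Rt(-55.1,12,35);delta([540.6,233.1,335],R)
```

```text
[-0.49  0.3   1.23  0.19  1.52  0.48]
turn [-0.032  0.02  -0.034] shift [ 5.497 -9.363  1.482]
```

>>> jog_arm(
  commands=[
    {"dx": 0.46,"dy": -0.78,"dz": 0.12,"ax": 0,"ay": 0,"az": 0,"gripper": 0.1},
    {"dx": 0.46,"dy": -0.78,"dz": 0.12,"ax": 0,"ay": 0,"az": 0,"gripper": 0.1},
    {"dx": 0.46,"dy": -0.78,"dz": 0.12,"ax": 0,"ay": 0,"az": 0,"gripper": 0.1},
    {"dx": 0.46,"dy": -0.78,"dz": 0.12,"ax": 0,"ay": 0,"az": 0,"gripper": 0.1},
    {"dx": 0.46,"dy": -0.78,"dz": 0.12,"ax": 0,"ay": 0,"az": 0,"gripper": 0.1},
    {"dx": 0.46,"dy": -0.78,"dz": 0.12,"ax": 0,"ay": 0,"az": 0,"gripper": 0.1},
    {"dx": 0.46,"dy": -0.78,"dz": 0.12,"ax": 0,"ay": 0,"az": 0,"gripper": 0.1},
    {"dx": 0.46,"dy": -0.78,"dz": 0.12,"ax": 0,"ay": 0,"az": 0,"gripper": 0.1},
    {"dx": 0.46,"dy": -0.78,"dz": 0.12,"ax": 0,"ay": 0,"az": 0,"gripper": 0.1},
    {"dx": 0.46,"dy": -0.78,"dz": 0.12,"ax": 0,"ay": 0,"az": 0,"gripper": 0.1},
  ],
)

```text
clock: 11.92
eef_pos: [545.4, 161.7, 339.4]
eef_rot: [-3.135, -0.205, 0.608]
wrist_force: [0.2, -0.4, -0.3]
finger_gap: 84.6
finger_force: 0.0
```

>>> jog_arm(
  commands=[
    {"dx": 0.46,"dy": -0.78,"dz": 0.12,"ax": 0,"ay": 0,"az": 0,"gripper": 0.1},
    {"dx": 0.46,"dy": -0.78,"dz": 0.12,"ax": 0,"ay": 0,"az": 0,"gripper": 0.1},
    {"dx": 0,"dy": 0,"dz": 0,"ax": 0,"ay": 0,"az": 0,"gripper": 0.1},
  ],
)

```text
clock: 12.3
eef_pos: [540.6, 235.2, 337.4]
eef_rot: [-3.135, -0.204, 0.61]
wrist_force: [0.0, 0.5, -0.6]
finger_gap: 84.6
finger_force: 0.0
```

Run:
```python
from h import *
print(manip.read_state()["joints"].round(2))
w=cam("wrist");cv2.imwrite("pics/w4.png",w["bgr"]);print(blobs(mask(w,"green")))
print("face expected",proj(w,[549.5,239.3,132.4]),"mill top exp",proj(w,[546,96,200]))
R=Rt(-55.1,12,35);delta([540.6,233.1,215.3],R)
```

```text
[0.32 0.21 1.36 0.07 1.38 1.27]
[([0, 61, 29, 18, 97], [13.3, 69.6]), ([301, 210, 41, 50, 989], [320.6, 244.0])]
face expected [322.52252095 251.3025532 ] mill top exp [460.24617881 358.58563915]
turn [-0.036  0.031  0.001] shift [-0.653  0.015  2.988]
```

View pics/w4.png

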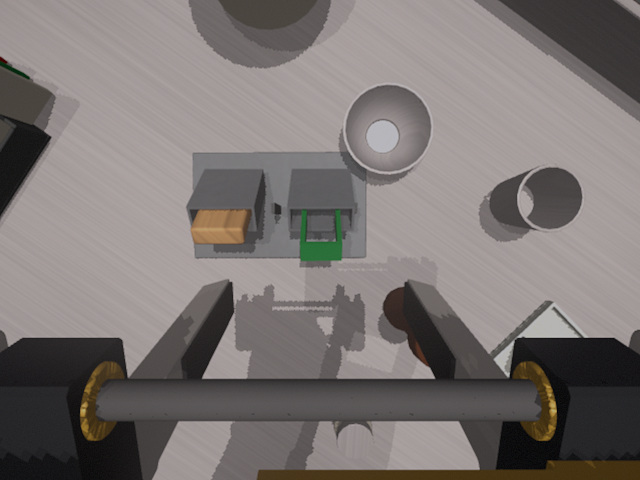

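The wrist view shows the green bend face at about (321,250), where I expected it at (322,251). The brush is at (220,226). The mill shows beside the right finger at (400,310), so I'll check its clearance before going down.

Run:
```python
from h import *
w=cam("wrist")
for z in(0,60,130,200): print(z,proj(w,[546,96,z]).round(0), plane(w,(397,308),z).round(0))
t=cam("top");s=cam("side")
for z in (0,50,100,150,200): print(z,"top",proj(t,[546,96,z]).round(0),"side",proj(s,[546,96,z]).round(0))
# clearance of a 177x75 body (bottom 78 behind grasp) to mill (r=28,h=200) while descending along tool z and pulling along n0
n0=np.array([-.47,-.329,.819]);tcp=np.array([559.4,246.2,107.7])
for tilt in (0,6,12,20,35):
    R=Rt(-55.1,tilt,35);g=np.array([549.5,239.3,132.4])-17*n0;best=999
    for s_ in np.linspace(0,110,23):
        for b in np.linspace(78,160,25):
            for x in np.linspace(-37.5,37.5,7):
                for y in np.linspace(-88.5,88.5,19):
                    for d in (n0*s_,-R[:,2]*s_):
                        p=g+d-b*R[:,2]+R[:,0]*x+R[:,1]*y
                        if p[2]<205: best=min(best,np.hypot(p[0]-546,p[1]-96)-28)
    print("tilt",tilt,"clear",round(best,1))
```

```text
0 [406. 306.] [536. 105.   0.]
60 [417. 317.] [541. 122.  60.]
130 [434. 334.] [546. 143. 130.]
200 [459. 358.] [551. 163. 200.]
0 top [291. 254.] side [304. 314.]
50 top [289. 250.] side [304. 299.]
100 top [287. 247.] side [303. 283.]
150 top [285. 242.] side [302. 265.]
200 top [282. 238.] side [302. 246.]
tilt 0 clear 30.1
tilt 6 clear 20.7
tilt 12 clear 12.6
tilt 20 clear 3.1
tilt 35 clear -1.0
```

>>> jog_arm(
  commands=[
    {"dx": -0.15,"dy": 0,"dz": 0.5,"ax": 0,"ay": 0,"az": 0,"gripper": 0.1},
    {"dx": -0.15,"dy": 0,"dz": 0.6,"ax": 0,"ay": 0,"az": 0,"gripper": 0.1},
    {"dx": -0.15,"dy": 0,"dz": 0.6,"ax": 0,"ay": 0,"az": 0,"gripper": 0.1},
    {"dx": -0.15,"dy": 0.015,"dz": 0.6,"ax": 0,"ay": 0,"az": 0,"gripper": 0.1},
    {"dx": -0.05,"dy": 0,"dz": 0.5,"ax": 0,"ay": 0,"az": 0,"gripper": 0.1},
    {"dx": 0,"dy": 0,"dz": 0.2,"ax": 0,"ay": 0,"az": 0,"gripper": 0.1},
    {"dx": 0,"dy": 0,"dz": 0,"ax": 0,"ay": 0,"az": 0,"gripper": 0.1},
  ],
)

```text
clock: 13.38
eef_pos: [540.5, 232.5, 215.5]
eef_rot: [-3.135, -0.205, 0.607]
wrist_force: [-0.0, -0.5, -0.4]
finger_gap: 84.6
finger_force: 0.0
```

Run:
```python
from h import *
w=cam("wrist");m=mask(w,"green");v=w["hsv"][:,:,2]
for b in blobs(m): print(b)
x=cv2.inRange(v[150:],0,255)
print("expected",proj(w,[549.5,239.3,132.4]).round(1))
mm=m.copy();mm[:, :250]=0;r=np.where(mm.any(1))[0];print({int(k):(int(np.where(mm[k])[0].min()),int(np.where(mm[k])[0].max()),int(mm[k].sum()//255)) for k in r[::4]})
R=Rt(-55.1,12,35);delta([559.4,246.2,107.7],R)
```

```text
([287, 202, 62, 74, 2164], [317.4, 251.6])
expected [320.1 262.7]
{202: (342, 343, 2), 206: (292, 343, 12), 210: (291, 344, 13), 214: (291, 344, 13), 218: (291, 344, 12), 222: (290, 345, 14), 226: (290, 345, 12), 230: (290, 346, 13), 234: (289, 346, 14), 238: (289, 346, 14), 242: (288, 347, 14), 246: (288, 347, 14), 250: (287, 347, 61), 254: (287, 347, 61), 258: (288, 347, 60), 262: (288, 347, 60), 266: (288, 347, 60), 270: (289, 346, 58), 274: (289, 346, 58)}
turn [-0.032  0.022 -0.01 ] shift [ 0.003 -0.008  2.77 ]
```

>>> jog_arm(
  commands=[
    {"dx": 0,"dy": -0.04,"dz": 0.4,"ax": 0,"ay": 0,"az": 0,"gripper": 0.1},
    {"dx": 0,"dy": 0,"dz": 0.5,"ax": 0,"ay": 0,"az": 0,"gripper": 0.1},
    {"dx": 0,"dy": 0,"dz": 0.5,"ax": 0,"ay": 0,"az": 0,"gripper": 0.1},
    {"dx": 0,"dy": 0,"dz": 0.5,"ax": 0,"ay": 0,"az": 0,"gripper": 0.1},
    {"dx": 0,"dy": 0,"dz": 0.4,"ax": 0,"ay": 0,"az": 0,"gripper": 0.1},
    {"dx": 0,"dy": 0,"dz": 0.3,"ax": 0,"ay": 0,"az": 0,"gripper": 0.1},
    {"dx": 0,"dy": 0,"dz": 0.15,"ax": 0,"ay": 0,"az": 0,"gripper": 0.2},
    {"dx": 0,"dy": 0,"dz": 0,"ax": 0,"ay": 0,"az": 0,"gripper": 0.35},
    {"dx": 0,"dy": 0,"dz": 0,"ax": 0,"ay": 0,"az": 0,"gripper": 0.45},
  ],
  squeeze=20,
)

```text
clock: 14.55
eef_pos: [557.6, 247.7, 108.3]
eef_rot: [-3.136, -0.206, 0.608]
wrist_force: [-0.1, 0.3, 0.3]
finger_gap: 58.5
finger_force: 0.0
```

Run:
```python
from h import *
w=cam("wrist");t=cam("top");s=cam("side")
x=np.zeros((480,800,3),np.uint8)
x[:,:400]=cv2.resize(w["bgr"][120:,120:520],(400,480));x[:,400:]=cv2.resize(s["bgr"][260:380,180:280],(400,480));cv2.imwrite("pics/c5.png",x)
R=Rt(-55.1,12,35);delta([559.4,246.2,107.7],R)
```

```text
turn [-0.032  0.022 -0.008] shift [0.016 0.056 0.015]
```

View pics/c5.png

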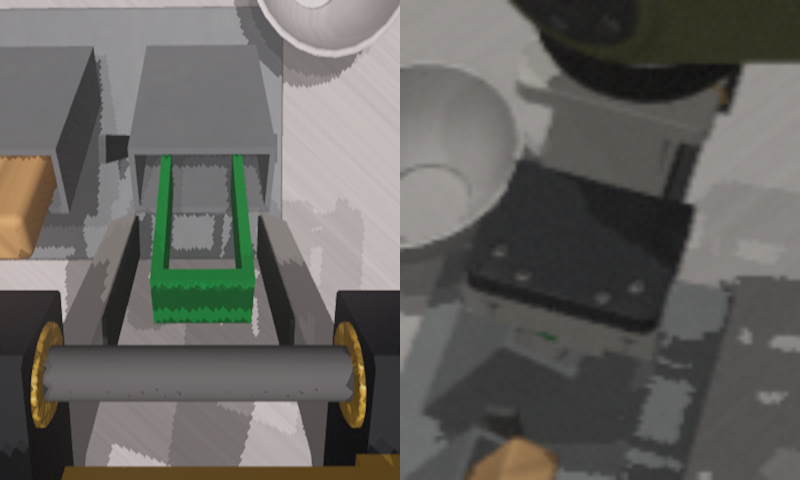

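The crop shows the green bend centred between the fingers, with both arms inside the pads and the fingertips clear of the pocket rim. I'll close on it.

>>> jog_arm(
  commands=[
    {"dx": 0,"dy": 0,"dz": 0,"ax": 0,"ay": 0,"az": 0,"gripper": 0.55},
    {"dx": 0,"dy": 0,"dz": 0,"ax": 0,"ay": 0,"az": 0,"gripper": 1},
    {"dx": 0,"dy": 0,"dz": 0,"ax": 0,"ay": 0,"az": 0,"gripper": 1},
    {"dx": 0,"dy": 0,"dz": 0,"ax": 0,"ay": 0,"az": 0,"gripper": 1},
    {"dx": 0,"dy": 0,"dz": 0,"ax": 0,"ay": 0,"az": 0,"gripper": 1},
  ],
  squeeze=30,
)

```text
clock: 15.32
eef_pos: [557.5, 247.6, 107.8]
eef_rot: [-3.136, -0.205, 0.608]
wrist_force: [0.8, 0.1, 1.9]
finger_gap: 42.1
finger_force: 29.8
```

Run:
```python
from h import *
R=rot(manip.read_state()["eef_rot"]);n0=np.array([-.47,-.329,.819])
print("pull 100mm along n0 in tool units",(R.T@n0*100/40).round(3),"up 100",(R.T@[0,0,100]/40).round(3))
w=cam("wrist");print(blobs(mask(w,"green")))
```

```text
pull 100mm along n0 in tool units [-0.987 -0.01  -2.297] up 100 [ 0.509 -0.015 -2.448]
[([265, 236, 106, 127, 5927], [317.8, 322.1])]
```

>>> jog_arm(
  commands=[
    {"dx": -0.1,"dy": 0,"dz": -0.23,"ax": 0,"ay": 0,"az": 0,"gripper": 1},
    {"dx": -0.1,"dy": 0,"dz": -0.23,"ax": 0,"ay": 0,"az": 0,"gripper": 1},
    {"dx": -0.15,"dy": 0,"dz": -0.35,"ax": 0,"ay": 0,"az": 0,"gripper": 1},
    {"dx": -0.2,"dy": 0,"dz": -0.46,"ax": 0,"ay": 0,"az": 0,"gripper": 1},
    {"dx": -0.2,"dy": 0,"dz": -0.46,"ax": 0,"ay": 0,"az": 0,"gripper": 1},
    {"dx": -0.2,"dy": 0,"dz": -0.46,"ax": 0,"ay": 0,"az": 0,"gripper": 1},
    {"dx": -0.15,"dy": 0,"dz": -0.35,"ax": 0,"ay": 0,"az": 0,"gripper": 1},
  ],
  squeeze=30,
)

```text
clock: 16.25
eef_pos: [504.7, 210.2, 199.5]
eef_rot: [-3.136, -0.206, 0.608]
wrist_force: [0.1, 0.1, -0.8]
finger_gap: 42.0
finger_force: 29.8
```

Run:
```python
from h import *
w=cam("wrist");print(blobs(mask(w,"green")))
s=manip.read_state();R=rot(s["eef_rot"]);print(s["wrist_force"].round(1),"up 100",(R.T@[0,0,100]/40).round(3))
```

```text
[([266, 234, 104, 129, 4753], [321.4, 333.4]), ([271, 272, 11, 22, 86], [276.0, 284.4])]
[ 0.3 -0.3  1. ] up 100 [ 0.514 -0.013 -2.446]
```

>>> jog_arm(
  commands=[
    {"dx": 0.1,"dy": 0,"dz": -0.45,"ax": 0,"ay": 0,"az": 0,"gripper": 1},
    {"dx": 0.13,"dy": 0,"dz": -0.6,"ax": 0,"ay": 0,"az": 0,"gripper": 1},
    {"dx": 0.13,"dy": 0,"dz": -0.6,"ax": 0,"ay": 0,"az": 0,"gripper": 1},
    {"dx": 0.13,"dy": 0,"dz": -0.6,"ax": 0,"ay": 0,"az": 0,"gripper": 1},
    {"dx": 0.13,"dy": 0,"dz": -0.6,"ax": 0,"ay": 0,"az": 0,"gripper": 1},
    {"dx": 0.13,"dy": 0,"dz": -0.6,"ax": 0,"ay": 0,"az": 0,"gripper": 1},
    {"dx": 0.1,"dy": 0,"dz": -0.5,"ax": 0,"ay": 0,"az": 0,"gripper": 1},
  ],
  squeeze=30,
)

```text
clock: 17.18
eef_pos: [506.7, 210.5, 360.7]
eef_rot: [-3.135, -0.205, 0.608]
wrist_force: [-0.0, -0.2, -0.6]
finger_gap: 41.7
finger_force: 29.8
```

Run:
```python
from h import *
s=manip.read_state();R0=rot(s["eef_rot"]);p=s["eef_pos"];print(p.round(1),s["joints"].round(2))
n0=np.array([-.47,-.329,.819]);Rc=Rt(-55.1,12,35)
# tongs frame in the tool: grasp at TCP (557.5,247.6,107.8); face centre nominal shifted -1.8 along tool y
face=np.array([549.5,239.3,132.4])-1.8*Rc[:,1];org=face-4*n0
o_t=R0.T@(org-np.array([557.5,247.6,107.8]));n_t=R0.T@n0;print("origin in tool",o_t.round(1),"axis in tool",n_t.round(3))
Rf=Rt(-10.5,23,-100.5);print("axis in world after turn",(Rf@n_t).round(3))
tgt=np.array([585.5,-122.8,385]);tcp=tgt-Rf@o_t;print("tcp high",tcp.round(1));
delta(tcp,Rf)
```

```text
[506.7 210.5 360.7] [0.29 0.11 1.42 0.07 1.41 1.25]
origin in tool [ -4.5   0.3 -22.7] axis in tool [-0.395 -0.004 -0.919]
axis in world after turn [-0.005 -0.004  1.   ]
tcp high [ 584.3 -127.4  362.3]
turn [-0.477 -3.308 -4.503] shift [-7.337  3.447  3.068]
```

>>> jog_arm(
  commands=[
    {"dx": 0,"dy": 0,"dz": 0,"ax": -0.06,"ay": -0.413,"az": -0.563,"gripper": 1},
    {"dx": 0,"dy": 0,"dz": 0,"ax": -0.06,"ay": -0.413,"az": -0.563,"gripper": 1},
    {"dx": 0,"dy": 0,"dz": 0,"ax": -0.06,"ay": -0.413,"az": -0.563,"gripper": 1},
    {"dx": 0,"dy": 0,"dz": 0,"ax": -0.06,"ay": -0.413,"az": -0.563,"gripper": 1},
    {"dx": 0,"dy": 0,"dz": 0,"ax": -0.06,"ay": -0.413,"az": -0.563,"gripper": 1},
    {"dx": 0,"dy": 0,"dz": 0,"ax": -0.06,"ay": -0.413,"az": -0.563,"gripper": 1},
    {"dx": 0,"dy": 0,"dz": 0,"ax": -0.06,"ay": -0.413,"az": -0.563,"gripper": 1},
    {"dx": 0,"dy": 0,"dz": 0,"ax": -0.06,"ay": -0.413,"az": -0.563,"gripper": 1},
  ],
  squeeze=30,
)

```text
clock: 18.18
eef_pos: [506.9, 210.5, 359.6]
eef_rot: [-3.141, 0.404, 1.391]
wrist_force: [-0.3, -0.3, -1.0]
finger_gap: 41.5
finger_force: 29.8
```

Run:
```python
from h import *
s=manip.read_state();print(s["joints"].round(2))
delta([584.3,-127.4,362.3],Rt(-10.5,23,-100.5))
delta([584.3,-127.4,362.3])
for n in("side","top"):
    c=cam(n);print(n,blobs(mask(c,"green")))
```

```text
[ 0.48  0.39  1.12 -0.33  1.87  0.59]
turn [0.003 0.012 0.019] shift [-7.348  3.443  3.046]
turn [0. 0. 0.] shift [-7.353  3.417  3.064]
side []
top [([395, 206, 35, 11, 178], [412.3, 210.9]), ([166, 229, 20, 33, 368], [176.1, 246.0])]
```

>>> jog_arm(
  commands=[
    {"dx": -0.667,"dy": 0.311,"dz": 0.277,"ax": 0,"ay": 0,"az": 0,"gripper": 1},
    {"dx": -0.667,"dy": 0.311,"dz": 0.277,"ax": 0,"ay": 0,"az": 0,"gripper": 1},
    {"dx": -0.667,"dy": 0.311,"dz": 0.277,"ax": 0,"ay": 0,"az": 0,"gripper": 1},
    {"dx": -0.667,"dy": 0.311,"dz": 0.277,"ax": 0,"ay": 0,"az": 0,"gripper": 1},
    {"dx": -0.667,"dy": 0.311,"dz": 0.277,"ax": 0,"ay": 0,"az": 0,"gripper": 1},
    {"dx": -0.667,"dy": 0.311,"dz": 0.277,"ax": 0,"ay": 0,"az": 0,"gripper": 1},
    {"dx": -0.667,"dy": 0.311,"dz": 0.277,"ax": 0,"ay": 0,"az": 0,"gripper": 1},
    {"dx": -0.667,"dy": 0.311,"dz": 0.277,"ax": 0,"ay": 0,"az": 0,"gripper": 1},
    {"dx": -0.667,"dy": 0.311,"dz": 0.277,"ax": 0,"ay": 0,"az": 0,"gripper": 1},
  ],
  squeeze=30,
)

```text
clock: 19.4
eef_pos: [569.7, -66.7, 362.0]
eef_rot: [3.139, 0.399, 1.384]
wrist_force: [0.8, 0.1, -0.6]
finger_gap: 42.0
finger_force: 29.8
```

>>> jog_arm(
  commands=[
    {"dx": -0.667,"dy": 0.311,"dz": 0.277,"ax": 0,"ay": 0,"az": 0,"gripper": 1},
    {"dx": -0.667,"dy": 0.311,"dz": 0.277,"ax": 0,"ay": 0,"az": 0,"gripper": 1},
    {"dx": 0,"dy": 0,"dz": 0,"ax": 0,"ay": 0,"az": 0,"gripper": 1},
  ],
  squeeze=30,
)

```text
clock: 19.77
eef_pos: [583.4, -128.6, 362.1]
eef_rot: [3.139, 0.4, 1.382]
wrist_force: [0.6, 0.4, -1.4]
finger_gap: 41.7
finger_force: 29.8
```

Run:
```python
from h import *
s=manip.read_state();print(s["joints"].round(2))
delta([584.3,-127.4,362.3],Rt(-10.5,23,-100.5))
C={n:cam(n) for n in("side","top","wrist")}
for n,c in C.items():print(n,blobs(mask(c,"green")))
x=np.zeros((480,800,3),np.uint8)
x[:,:400]=cv2.resize(C["wrist"]["bgr"][:,:],(400,480));x[:,400:]=cv2.resize(C["side"]["bgr"][40:240,300:467],(400,480));cv2.imwrite("pics/c6.png",x)
print("exp origin",[proj(C[n],[585.5,-122.8,385]).round(1) for n in C])
```

```text
[-0.11  0.37  1.14 -0.4   1.66  0.05]
turn [ 0.    -0.01  -0.028] shift [ 0.029  0.017 -0.018]
side [([366, 79, 13, 30, 208], [372.0, 93.3])]
top []
wrist [([267, 319, 103, 44, 3639], [320.0, 343.2])]
exp origin [array([379.7,  85.8]), array([438.4, 181.6]), array([322.5, 339.3])]
```

View pics/c6.png

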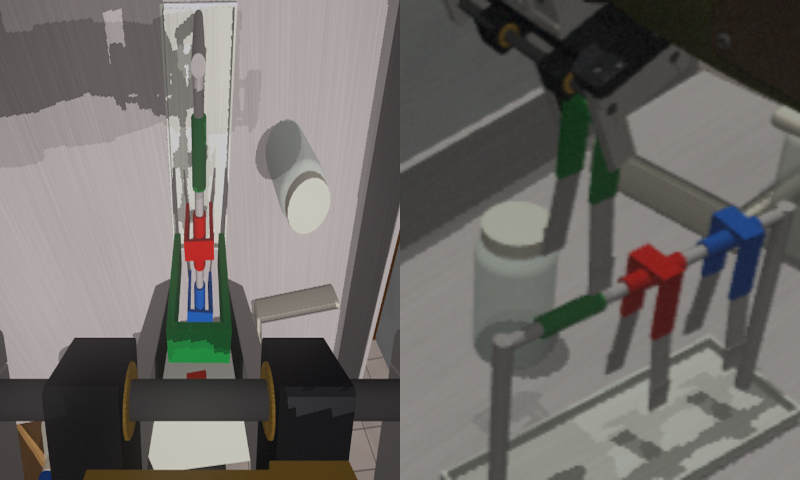

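The crop shows the green tongs above the rail, roughly upright, with the green sleeve empty below and red and blue in place. The arm tips are at about (364,144) and (383.5,161) in side-view pixels, which I'll use to check how upright they are.

Run:
```python
from h import *
s=cam("side");w=cam("wrist")
st=manip.read_state();R=rot(st["eef_rot"]);o=st["eef_pos"]+R@[-4.5,.3,-22.7];print("origin",o.round(1))
y=R[:,1];y/=np.linalg.norm(y);b=np.array([-y[1],y[0],0])  # along bar, az 79
for tilt in(-6,-3,0,3,6):
    a=np.radians(tilt);ax=np.cos(a)*np.array([0,0,1])+np.sin(a)*b
    out=[]
    for sg in(1,-1):
        tip=o-137*ax+sg*29.5*y; mid=o-60*ax+sg*21*y
        out+=[proj(s,tip).round(1).tolist(),proj(s,mid).round(1).tolist(),proj(w,tip).round(0).tolist()]
    print(tilt,out)
# steel lower-arm tip and colour boundary from the wrist view: last rows of green per arm
m=mask(s,"green");print("side green lowest rows",[np.argwhere(m)[-1][::-1].tolist()])
for bb in blobs(m,10): print(bb)
g=cv2.inRange(s["hsv"],(45,60,15),(85,255,255));print([b for b in blobs(g,20)])
```

```text
origin [ 584.7 -121.4  385.1]
-6 [[356.9, 147.6], [366.0, 112.8], [363.0, 163.0], [377.0, 164.8], [381.4, 124.8], [276.0, 163.0]]
-3 [[359.9, 146.5], [367.4, 112.3], [362.0, 172.0], [380.1, 163.5], [382.9, 124.3], [276.0, 172.0]]
0 [[363.0, 145.2], [368.9, 111.8], [361.0, 181.0], [383.2, 162.2], [384.3, 123.7], [277.0, 181.0]]
3 [[366.1, 143.8], [370.3, 111.2], [360.0, 190.0], [386.4, 160.6], [385.8, 123.0], [278.0, 190.0]]
6 [[369.1, 142.2], [371.7, 110.5], [360.0, 199.0], [389.5, 158.9], [387.2, 122.3], [278.0, 199.0]]
side green lowest rows [[377, 166]]
([365, 80, 13, 29, 196], [371.3, 92.9])
([380, 103, 4, 7, 10], [381.5, 105.9])
[([364, 79, 15, 36, 371], [370.7, 96.3]), ([378, 97, 13, 29, 187], [382.9, 114.2]), ([356, 162, 30, 19, 241], [370.8, 170.3])]
```

Run:
```python
from h import *
st=manip.read_state();R=rot(st["eef_rot"]);print((R.T@[0.6,-1.4,-156]/40).round(3),(R.T@[0,0,-40]/40).round(3))
```

```text
[1.491 0.016 3.604] [ 0.39  -0.001  0.921]
```

>>> jog_arm(
  commands=[
    {"dx": 0.09,"dy": 0.016,"dz": 0.25,"ax": 0,"ay": 0,"az": 0,"gripper": 1},
    {"dx": 0.2,"dy": 0,"dz": 0.48,"ax": 0,"ay": 0,"az": 0,"gripper": 1},
    {"dx": 0.2,"dy": 0,"dz": 0.48,"ax": 0,"ay": 0,"az": 0,"gripper": 1},
    {"dx": 0.2,"dy": 0,"dz": 0.48,"ax": 0,"ay": 0,"az": 0,"gripper": 1},
    {"dx": 0.2,"dy": 0,"dz": 0.48,"ax": 0,"ay": 0,"az": 0,"gripper": 1},
    {"dx": 0.2,"dy": 0,"dz": 0.48,"ax": 0,"ay": 0,"az": 0,"gripper": 1},
    {"dx": 0.2,"dy": 0,"dz": 0.48,"ax": 0,"ay": 0,"az": 0,"gripper": 1},
    {"dx": 0.2,"dy": 0,"dz": 0.47,"ax": 0,"ay": 0,"az": 0,"gripper": 1},
    {"dx": 0,"dy": 0,"dz": 0,"ax": 0,"ay": 0,"az": 0,"gripper": 1},
  ],
  squeeze=30,
)

```text
clock: 21.15
eef_pos: [583.4, -127.8, 204.6]
eef_rot: [-3.139, 0.401, 1.389]
wrist_force: [-0.5, -0.5, -0.5]
finger_gap: 42.0
finger_force: 29.8
```

Run:
```python
from h import *
st=manip.read_state();R=rot(st["eef_rot"]);print("origin",(st["eef_pos"]+R@[-4.5,.3,-22.7]).round(1))
C={n:cam(n) for n in("side","wrist")}
x=np.zeros((480,800,3),np.uint8)
x[:,:400]=cv2.resize(C["wrist"]["bgr"][120:400,180:460],(400,480));x[:,400:]=cv2.resize(C["side"]["bgr"][100:260,320:453],(400,480));cv2.imwrite("pics/c7.png",x)
```

```text
origin [ 584.6 -123.3  227.2]
```

View pics/c7.png

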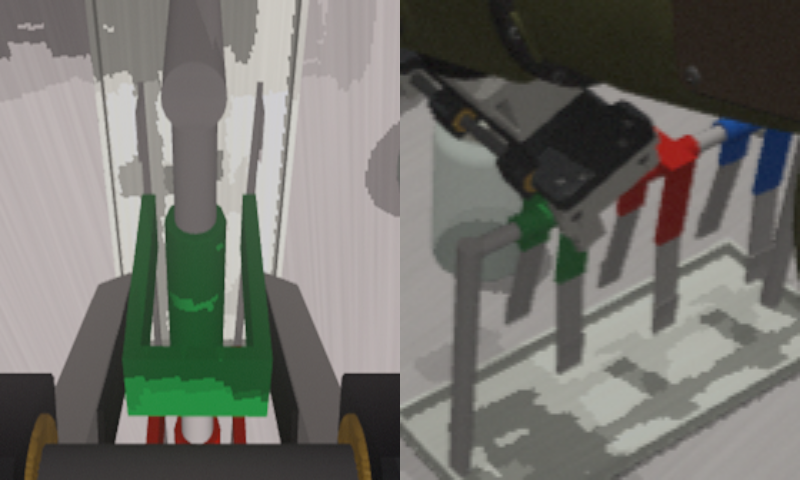

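The crop shows the green tongs astride the green sleeve, centred in the bend's gap, with the bar running between the arms. I'll lower them gently onto it.

>>> jog_arm(
  commands=[
    {"dx": 0.04,"dy": 0,"dz": 0.09,"ax": 0,"ay": 0,"az": 0,"gripper": 1},
    {"dx": 0.02,"dy": 0,"dz": 0.045,"ax": 0,"ay": 0,"az": 0,"gripper": 1},
    {"dx": 0,"dy": 0,"dz": 0,"ax": 0,"ay": 0,"az": 0,"gripper": 1},
    {"dx": 0,"dy": 0,"dz": 0,"ax": 0,"ay": 0,"az": 0,"gripper": 1},
  ],
  squeeze=30,
)

```text
clock: 21.75
eef_pos: [584.2, -128.2, 200.6]
eef_rot: [3.141, 0.401, 1.387]
wrist_force: [-0.4, -1.3, -1.1]
finger_gap: 42.1
finger_force: 29.8
```

>>> jog_arm(
  commands=[
    {"dx": 0.01,"dy": 0,"dz": 0.023,"ax": 0,"ay": 0,"az": 0,"gripper": 1},
    {"dx": 0,"dy": 0,"dz": 0,"ax": 0,"ay": 0,"az": 0,"gripper": 1},
    {"dx": 0,"dy": 0,"dz": 0,"ax": 0,"ay": 0,"az": 0,"gripper": 1},
  ],
  squeeze=30,
)

```text
clock: 22.12
eef_pos: [584.1, -128.2, 199.5]
eef_rot: [3.141, 0.401, 1.388]
wrist_force: [0.3, -0.8, -1.1]
finger_gap: 42.0
finger_force: 29.8
```

>>> jog_arm(
  commands=[
    {"dx": 0.01,"dy": 0,"dz": 0.023,"ax": 0,"ay": 0,"az": 0,"gripper": 1},
    {"dx": 0,"dy": 0,"dz": 0,"ax": 0,"ay": 0,"az": 0,"gripper": 1},
    {"dx": 0.005,"dy": 0,"dz": 0.012,"ax": 0,"ay": 0,"az": 0,"gripper": 1},
    {"dx": 0,"dy": 0,"dz": 0,"ax": 0,"ay": 0,"az": 0,"gripper": 1},
    {"dx": 0,"dy": 0,"dz": 0,"ax": 0,"ay": 0,"az": 0,"gripper": 1},
  ],
  squeeze=30,
)

```text
clock: 22.75
eef_pos: [584.1, -128.1, 198.0]
eef_rot: [3.141, 0.401, 1.388]
wrist_force: [-0.2, -0.3, -0.4]
finger_gap: 42.0
finger_force: 29.8
```

>>> jog_arm(
  commands=[
    {"dx": 0.005,"dy": 0,"dz": 0.012,"ax": 0,"ay": 0,"az": 0,"gripper": 1},
    {"dx": 0,"dy": 0,"dz": 0,"ax": 0,"ay": 0,"az": 0,"gripper": 1},
    {"dx": 0,"dy": 0,"dz": 0,"ax": 0,"ay": 0,"az": 0,"gripper": 1},
  ],
  squeeze=30,
)

```text
clock: 23.12
eef_pos: [584.1, -128.2, 197.5]
eef_rot: [3.141, 0.401, 1.388]
wrist_force: [-0.4, 0.4, -1.4]
finger_gap: 41.7
finger_force: 29.8
```

Not in contact yet, so I keep lowering in small steps.

>>> jog_arm(
  commands=[
    {"dx": 0.008,"dy": 0,"dz": 0.018,"ax": 0,"ay": 0,"az": 0,"gripper": 1},
    {"dx": 0,"dy": 0,"dz": 0,"ax": 0,"ay": 0,"az": 0,"gripper": 1},
    {"dx": 0,"dy": 0,"dz": 0,"ax": 0,"ay": 0,"az": 0,"gripper": 1},
  ],
  squeeze=30,
)

```text
clock: 23.5
eef_pos: [584.1, -128.1, 196.7]
eef_rot: [3.141, 0.401, 1.388]
wrist_force: [-0.1, 0.8, -0.6]
finger_gap: 42.1
finger_force: 29.8
```

>>> jog_arm(
  commands=[
    {"dx": 0.008,"dy": 0,"dz": 0.018,"ax": 0,"ay": 0,"az": 0,"gripper": 1},
    {"dx": 0,"dy": 0,"dz": 0,"ax": 0,"ay": 0,"az": 0,"gripper": 1},
    {"dx": 0,"dy": 0,"dz": 0,"ax": 0,"ay": 0,"az": 0,"gripper": 1},
  ],
  squeeze=30,
)

```text
clock: 23.88
eef_pos: [584.1, -128.1, 195.9]
eef_rot: [3.141, 0.401, 1.388]
wrist_force: [0.0, 0.4, -0.2]
finger_gap: 41.9
finger_force: 29.8
```

>>> jog_arm(
  commands=[
    {"dx": 0.008,"dy": 0,"dz": 0.018,"ax": 0,"ay": 0,"az": 0,"gripper": 1},
    {"dx": 0,"dy": 0,"dz": 0,"ax": 0,"ay": 0,"az": 0,"gripper": 1},
    {"dx": 0,"dy": 0,"dz": 0,"ax": 0,"ay": 0,"az": 0,"gripper": 1},
  ],
  squeeze=30,
)

```text
clock: 24.25
eef_pos: [584.1, -128.1, 195.1]
eef_rot: [3.141, 0.401, 1.388]
wrist_force: [-0.4, 0.1, -0.6]
finger_gap: 42.5
finger_force: 29.8
```

>>> jog_arm(
  commands=[
    {"dx": 0.006,"dy": 0,"dz": 0.015,"ax": 0,"ay": 0,"az": 0,"gripper": 1},
    {"dx": 0,"dy": 0,"dz": 0,"ax": 0,"ay": 0,"az": 0,"gripper": 1},
    {"dx": 0,"dy": 0,"dz": 0,"ax": 0,"ay": 0,"az": 0,"gripper": 1},
  ],
  squeeze=30,
)

```text
clock: 24.62
eef_pos: [584.2, -128.2, 194.6]
eef_rot: [3.141, 0.401, 1.388]
wrist_force: [0.2, 0.5, 1.1]
finger_gap: 42.2
finger_force: 29.8
```

>>> jog_arm(
  commands=[
    {"dx": 0.005,"dy": 0,"dz": 0.012,"ax": 0,"ay": 0,"az": 0,"gripper": 1},
    {"dx": 0,"dy": 0,"dz": 0,"ax": 0,"ay": 0,"az": 0,"gripper": 1},
    {"dx": 0,"dy": 0,"dz": 0,"ax": 0,"ay": 0,"az": 0,"gripper": 1},
  ],
  squeeze=30,
)

```text
clock: 25.0
eef_pos: [584.2, -128.2, 194.5]
eef_rot: [3.14, 0.401, 1.387]
wrist_force: [-2.0, 0.3, 5.0]
finger_gap: 42.1
finger_force: 29.8
```

>>> jog_arm(
  commands=[
    {"dx": 0,"dy": 0,"dz": 0,"ax": 0,"ay": 0,"az": 0,"gripper": 0.5},
    {"dx": 0,"dy": 0,"dz": 0,"ax": 0,"ay": 0,"az": 0,"gripper": 0.3},
    {"dx": 0,"dy": 0,"dz": 0,"ax": 0,"ay": 0,"az": 0,"gripper": 0.1},
    {"dx": 0,"dy": 0,"dz": 0,"ax": 0,"ay": 0,"az": 0,"gripper": 0.1},
    {"dx": 0,"dy": 0,"dz": -0.3,"ax": 0,"ay": 0,"az": 0,"gripper": 0.1},
    {"dx": 0,"dy": 0,"dz": -0.6,"ax": 0,"ay": 0,"az": 0,"gripper": 0.1},
    {"dx": 0,"dy": 0,"dz": -0.7,"ax": 0,"ay": 0,"az": 0,"gripper": 0.1},
    {"dx": 0,"dy": 0,"dz": -0.7,"ax": 0,"ay": 0,"az": 0,"gripper": 0.1},
    {"dx": 0,"dy": 0,"dz": -0.7,"ax": 0,"ay": 0,"az": 0,"gripper": 0.1},
    {"dx": 0,"dy": 0,"dz": -0.7,"ax": 0,"ay": 0,"az": 0,"gripper": 0.1},
  ],
)

```text
clock: 26.25
eef_pos: [594.5, -70.7, 332.0]
eef_rot: [3.14, 0.401, 1.387]
wrist_force: [-0.8, 0.3, -0.2]
finger_gap: 84.7
finger_force: 0.0
```

>>> jog_arm(
  commands=[
    {"dx": 0,"dy": -0.7,"dz": 0,"ax": 0,"ay": 0,"az": 0,"gripper": 0.1},
    {"dx": 0,"dy": -0.7,"dz": 0,"ax": 0,"ay": 0,"az": 0,"gripper": 0.1},
    {"dx": 0,"dy": -0.7,"dz": 0,"ax": 0,"ay": 0,"az": 0,"gripper": 0.1},
    {"dx": 0,"dy": -0.7,"dz": 0,"ax": 0,"ay": 0,"az": 0,"gripper": 0.1},
    {"dx": 0,"dy": 0,"dz": 0,"ax": 0,"ay": 0,"az": 0,"gripper": 0.1},
  ],
)

```text
clock: 26.88
eef_pos: [483.6, -50.4, 331.6]
eef_rot: [3.139, 0.4, 1.387]
wrist_force: [0.2, -0.2, 0.5]
finger_gap: 84.7
finger_force: 0.0
```

Run:
```python
from h import *
s=cam("side");t=cam("top")
for k in H: print(k,blobs(mask(s,k)),blobs(mask(t,k)))
x=np.zeros((480,800,3),np.uint8)
x[:,:400]=cv2.resize(t["bgr"][150:300,360:560],(400,480));x[:,400:]=cv2.resize(s["bgr"][100:260,335:468],(400,480));cv2.imwrite("pics/c8.png",x)
```

```text
red [([392, 162, 7, 10, 45], [395.2, 166.4])] [([444, 207, 37, 26, 547], [463.2, 219.4]), ([628, 250, 12, 28, 281], [634.3, 263.2])]
green [([358, 158, 27, 21, 273], [371.0, 166.8])] [([394, 198, 36, 26, 469], [412.9, 210.7])]
blue [([426, 130, 26, 35, 335], [442.4, 146.1])] [([496, 215, 37, 27, 531], [516.3, 227.7])]
```

View pics/c8.png

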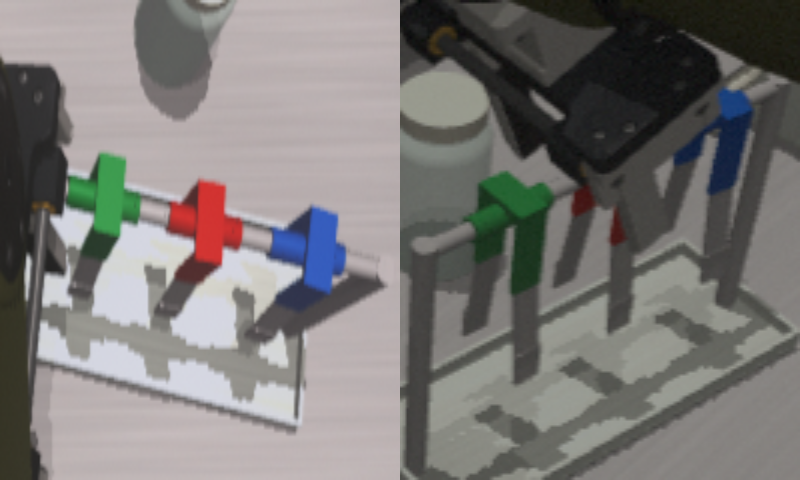

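The final view shows green, red and blue tongs each astride its own sleeve with bare sleeve on both sides of every bend. The gripper is clear.

```bash
python3 -c "
from cell import job
print(job.sign_off())"
```

```text
the job is handed in; nothing more can be done
None
```

The red tongs now hang on the red sleeve and the green tongs on the green sleeve, each lowered astride the bar with its whole bend on the sleeve; the blue tongs were left in place and the job was handed in at about 27 s.

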